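# Free the seized stopper of a paste pot

### The job

The blue stopper of the paste pot is stuck fast with dried paste: work it loose by twisting it back and forth while pulling gently, keeping the pot down in its wooden caddy (a straight pull only lifts the pot out). The thin metal ring over its cross arm lets the arm through only at its two gaps: feel for them gently and never force the arm against the ring, or it bends. Stand the freed stopper upright, plug down, on the blue saucer and let go. Leave the pot seated in its caddy and do not knock or shift the other things on the table.

Things in the scene. Friction and masses are not known exactly. Their poses are not given: they have to be found in the camera images.
- stopper: The stuck stopper, blue, 82 mm high, about 110 g. From below: round black plug, 40 mm diameter, z 0 to 26 mm; flat cross arm 84 mm long (along x), 12 mm wide, z 26 to 31; upright blade handle 56 mm long (x), 14 mm thick (y), z 31 to 82. Origin: centre of the plug's underside, z up. It starts with the plug 22 to 24 mm deep in the mouth; free once its underside is above the mouth.
- blade (a point): Point in the stopper's blade handle, 66 mm above the stopper's origin, axes as the stopper's: a good place to grip, closing along y.
- pot: White square paste pot, loose, 90 x 90 mm, 70 mm high, about 0.75 kg with its ring, in the caddy's well, which keeps it from turning (0.03 rad of play) but not from lifting. Origin: centre of its underside; z up, sides along x and y. On its flat top stand four steel studs, 9 mm diameter, 15 mm high, at x, y = +-28 mm: the cross arm lies between them and can turn about 0.5 rad either way from the pot's x axis.
- mouth (a point): Centre of the pot's mouth, level with its flat top, 70 mm above the pot's origin. Dried paste grips the plug all round: about 17 N resist its sliding (0.35 N m to turn it), against the direction of slip. So a straight pull (over some 7 N) lifts the pot; while the stopper turns, a pull of about 5 N draws it out about 0.3 mm per mm that the plug's rim turns.
- collar: Collar on the pot: a thin aluminium ring (outer diameter 90, inner 66, 4 mm thick) seized on the studs' tops, overhanging the ends of the cross arm. Origin: centre of its underside, 15 mm above the pot's top; axes as the pot's. Two opposite gaps, about 24 mm wide, lie up to 0.25 rad from the pot's x axis, not told where: only there can the arm rise through, with about 0.15 rad free each way. The ring bends at 40 N.
- caddy: Fixed wooden caddy, 113 mm square outside, 28 mm high, walls 10 mm thick, with a 93 mm square well whose floor is 10 mm above the table. Origin: centre of its underside, on the table; z up. The pot's origin is 10 mm above the caddy's origin while the pot is seated.
- saucer: Fixed flat blue saucer, 130 mm diameter, its flat upper face 6 mm above the table, with a thin white painted edge. Origin: centre of its underside, on the table; z up.
- cup: Bystander: empty clear plastic cup, 76 mm diameter, 95 mm high. Origin: centre of its underside.
- figure: Bystander: white snowman-like figure, 80 mm diameter, 122 mm high. Origin: centre of its underside.
- brush: Bystander: wooden brush lying flat, 190 mm long along its x.
- scissors: Bystander: scissors with blue handles lying flat, about 145 mm long along its x.
- tape: Bystander: yellow tape ring lying flat, 90 mm diameter, 22 mm high. Origin: centre of its underside.
- jar: Bystander: closed jar, 68 mm diameter, 100 mm high. Origin: centre of its underside.
Not all that is in view belongs to the job. What is meant by the stopper is not turquoise, and is the larger of those in its own colour.

How it is judged:
By the outcome, as a careful person would: the job done as asked, in the order asked, and still so for the second after the job is handed in, with the robot touching nothing.
It also fails if it takes over 72 s, if anything falls off the work surface, if the arm or the gripper's body presses on something with over 40 N, if the wrist force passes 120 N, or if a joint passes its speed limit or range.

### The arm

A 6-joint arm with a two-finger parallel gripper is mounted at the origin on the work surface. World frame = base frame: x ahead of the robot, y to its left, z up, the work surface at z = 0. Lengths are in m, angles in rad, forces in N, time in s.
With the tool pointing down it reaches from about 0.35 to 0.775 m from the base axis. Payload 5.5 kg.
Tool frame: the origin (TCP) lies at the very end of the fingers, on their centre line; the grasp point (between the pads) lies 19 mm behind it (hold_point_z is the distance from the TCP to the grasp point, in m); z points along the fingers, y is the line along which they close (so a half turn about z gives the same grasp; the last joint's range is limited). The gripper opens to 85 mm and grips with 20 to 120 N. Pads are 22 mm wide; open, the fingers measure 114 mm over their backs; the gripper's body (76 mm by 85 mm) begins 54 mm behind the grasp point. The pads swing forward as they close: fully open they stand 13 mm farther back than shut.
Start: joints at [-1.265, 0.313, 0.046, 1.304, 0, 1.431], TCP at [0.248, -0.519, 0.231] pointing down, gripper open.
Joint ranges: [-2.76, 2.76], [-0.86, 1.69], [-1.03, 1.26], [-2.2, 2.34], [-1.47, 1.5], [-3.14, 3.14]. Speed limits (rad/s): [2.57, 2.57, 3.14, 3.14, 3.14, 3.14].

### API

Orientations are given as [roll, pitch, yaw] about the fixed x, y, z axes, in that order (R = Rz(yaw) Ry(pitch) Rx(roll)).
In Python, from workcell import state, grab_frame, finish_job, hold_point_z gives the robot as it stands.
- The arm moves only by the tool jog_arm, never from a script. Its argument "deltas" is a list of rows, each an object of numbers: "x", "y", "z": the shift along the tool's x, y, z in cm; "wx", "wy", "wz": the turn, a rotation vector about the tool's x, y, z in rad; "gripper": the finger opening in cm, from 0 to 8.54. A call has 1 to 20 rows; each row is the pose to reach, as a shift and turn from the pose commanded when the call began, along the tool's axes at that moment; what a row does not reach only later rows make up. A row lasts 1/12 s, in which the tool goes at most 41.7 mm and 7.16 degrees, less where a joint would pass 70% of its speed; a pose out of reach is approached as far as the arm can. A call with a gripper value outside its range is refused whole. The fingers move at their own pace and stop on an object; "squeeze" is the grip in N (left out, the last holds). Time passes only in rows, so rows that repeat a pose let the fingers close. It gives the time, the measured TCP pose, the force, the opening and the grip force at its end, in the units of the state.
- state(): the state, without advancing time (a new reading comes with each control period).
- grab_frame(name): name is "scene" or "top" or "wrist"; returns a dict with "color" (420x560x3 uint8, blue, green, red), "vfov" (degrees; the focal length in pixels is half the picture's height over the tangent of half this angle, whatever the lens; pixels are square), "cx", "cy" (the principal point, pixels), "rvec" (rotation vector, rad) and "tvec" (3), from world to camera coordinates, as OpenCV has them. Camera axes: x right, y down, z forward; pixel columns grow to the right and rows downward; lengths in m; the calibration is good to about 2 mm. A picture is of the moment at which its call begins. There is no depth.
- finish_job(): hands the job in; it is judged then, once.
The state is a dict: "time": time; "q": joint angles; "qd": joint speeds; "effort": joint torques, N m; "ee_pos": TCP position; "ee_rot": TCP orientation; "contact_force": force on the tool from outside, world axes, zero at the start; "moment": the same for the moment, N m; "gripper_width": finger opening in m; "grasp_force": force on a finger pad.
Only numpy, scipy, OpenCV 4.12 (cv2) and the standard library are available. Lean on these libraries where they do the work, as an engineer would, in place of code of your own. Each camera call takes 0.05 s, during which the arm holds its last target. There are 200 camera calls.

## Working session

There is one attempt and no reset: what is moved stays moved. The work goes in short steps, Python scripts to look and compute and a tool call to move; the robot and the scene stay as the last step left them, time stands still between calls to the robot, and variables do not carry over. Pictures are saved under pics/ and viewed, at most 10 in all, crops included, and the job is handed in when it is done.

Besides the shell and the picture viewer there is one more tool, called by a JSON object that holds its "op" and its "data". jog_arm: Moves the arm, as the interface text tells. Its arguments: {"type":"object","properties":{"deltas":{"type":"array"},"squeeze":{"type":"number"}},"required":["deltas"]}

```bash
mkdir -p pics; cat > h.py <<'E'
import numpy as np,cv2
from workcell import state,grab_frame,finish_job,hold_point_z
def K(f):
    h,w=f["color"].shape[:2]; fl=h/2/np.tan(np.radians(f["vfov"])/2)
    return np.array([[fl,0,f["cx"]],[0,fl,f["cy"]],[0,0,1]])
def ray(f,uv):
    R=cv2.Rodrigues(np.array(f["rvec"],float))[0]; t=np.array(f["tvec"],float).ravel()
    d=R.T@np.linalg.inv(K(f))@np.array([uv[0],uv[1],1.]); return -R.T@t,d
def onz(f,uv,z):
    c,d=ray(f,uv); return c+d*(z-c[2])/d[2]
def proj(f,P):
    return cv2.projectPoints(np.array(P,float).reshape(-1,3),np.array(f["rvec"],float),np.array(f["tvec"],float),K(f),None)[0].reshape(-1,2)
E
python3 - <<'E'
from h import *
import pickle
for n in("scene","top"):
    f=grab_frame(n); pickle.dump(f,open(n+".pkl","wb")); cv2.imwrite(f"pics/{n}1.png",f["color"])
    print(n,f["vfov"],ray(f,(280,210)))
print(state(),hold_point_z)
E
```

```text
scene 50.82752280899737 (array([1.35050672, 0.85046817, 0.79469855]), array([-0.59308503, -0.62805966, -0.50404732]))
top 46.64562413352874 (array([0.47116024, 0.01757162, 1.68665732]), array([ 0.04978288, -0.0061034 , -0.99878658]))
{'time': 0.1, 'q': array([-1.26458814e+00,  3.13921714e-01,  4.50698076e-02,  1.30354606e+00,
       -5.89943979e-07,  1.43121363e+00]), 'qd': array([-0.00010459, -0.00120765,  0.00252661, -0.00090024, -0.00114247,
       -0.00209976]), 'effort': array([ 1.80109375e-03, -4.81723666e+01,  2.99244028e+01,  1.27276615e-02,
       -2.04023027e-04, -4.83183371e-06]), 'ee_pos': array([ 0.24778903, -0.51837888,  0.23049073]), 'ee_rot': array([-3.14000651e+00, -2.22251675e-04,  4.45790708e-01]), 'contact_force': array([ 0.24302588, -1.1477863 ,  0.51416247]), 'moment': array([-0.00907499, -0.01650345,  0.05838764]), 'grasp_force': 0.0, 'gripper_width': 0.08520218816135075} 0.0187
```

View pics/scene1.png

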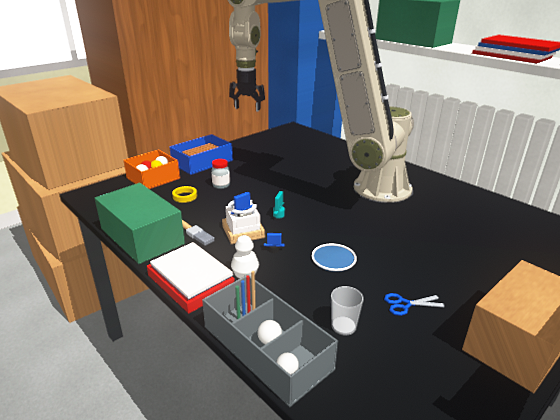

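View pics/top1.png

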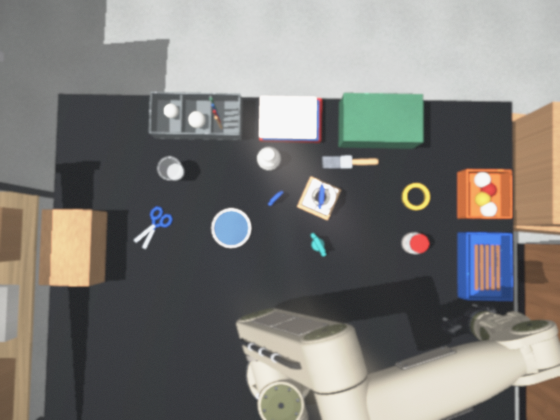

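Candidates for the stopper:
- Blue one in the pot: scene (242,201), top (321,193).
- Small loose blue one: scene (274,240), top (276,198).
- Turquoise one: scene (279,204), top (318,244).

I choose the one in the pot, as it is the larger blue one. Next I check it in a close crop and measure.

```bash
python3 - <<'E'
from h import *
import pickle
T=pickle.load(open("top.pkl","rb"));S=pickle.load(open("scene.pkl","rb"))
a=cv2.resize(T["color"][165:260,255:350],(400,400),interpolation=cv2.INTER_CUBIC)
b=cv2.resize(S["color"][180:255,215:290],(400,400),interpolation=cv2.INTER_CUBIC)
cv2.imwrite("pics/crop1.png",np.hstack([a,b]))
for f,n,roi in((T,"top",(100,160,400,260)),(S,"scene",(190,170,370,280))):
    hsv=cv2.cvtColor(f["color"],cv2.COLOR_BGR2HSV); m=cv2.inRange(hsv,(100,110,50),(130,255,255))
    k=np.zeros_like(m);k[roi[1]:roi[3],roi[0]:roi[2]]=1;m=m*k
    nn,l,st,c=cv2.connectedComponentsWithStats(m)
    for i in range(1,nn):
        if st[i,4]>15:
            p=cv2.findNonZero((l==i).astype(np.uint8)); r=cv2.minAreaRect(p)
            print(n,st[i],c[i],r,onz(f,c[i],.006),onz(f,c[i],.138))
# caddy/pot in top: non-black blob
g=T["color"].max(2); m=((g>90)*255).astype(np.uint8); k=np.zeros_like(m);k[165:230,290:350]=1;m*=k
p=max(cv2.findContours(m,0,1)[0],key=cv2.contourArea); r=cv2.minAreaRect(p); print(r)
for q in cv2.boxPoints(r): print(onz(T,q,.028))
E
```

```text
top [319 187   6  20  77] [321.02597403 195.74025974] ((321.5, 196.5), (5.0, 19.0), 0.0) [ 0.60677822 -0.13383009  0.006     ] [ 0.59612669 -0.12193889  0.138     ]
top [268 191  15  15  90] [274.5        197.92222222] ((274.5580139160156, 197.6022186279297), (4.905741214752197, 19.771623611450195), 41.987213134765625) [0.59643007 0.02703042 0.006     ] [0.58659129 0.02628752 0.138     ]
top [149 206  24  22 329] [160.01215805 217.33130699] ((159.75001525878906, 217.25003051757812), (24.041629791259766, 19.091880798339844), 45.0) [0.52247372 0.42085522 0.006     ] [0.51844353 0.38918105 0.138     ]
scene [190 170  15   5  44] [195.         171.29545455] ((197.0, 172.0), (4.0, 14.0), 90.0) [ 0.46644294 -0.60348036  0.006     ] [ 0.61440368 -0.36014125  0.138     ]
scene [233 192  19  19 268] [242.26119403 200.90298507] ((242.3513641357422, 201.10812377929688), (17.426292419433594, 17.755088806152344), 80.53767395019531) [ 0.47988387 -0.27364052  0.006     ] [ 0.62559508 -0.08550483  0.138     ]
scene [263 233  22  14 224] [274.08928571 239.75      ] ((273.5, 239.5), (13.0, 21.0), 90.0) [ 0.56432749 -0.00796492  0.006     ] [0.69590585 0.13570615 0.138     ]
scene [314 246  40  22 690] [333.7057971  256.59275362] ((333.5, 256.5), (21.0, 39.0), 90.0) [0.49243265 0.17849993 0.006     ] [0.63604364 0.29096344 0.138     ]
((310.2739562988281, 190.39724731445312), (57.93240737915039, 43.53207015991211), 24.443954467773438)
[0.59377392 0.02553238 0.028     ]
[ 0.73111473 -0.03387402  0.028     ]
[ 0.65164558 -0.21554357  0.028     ]
[ 0.51504704 -0.15544318  0.028     ]
```

View pics/crop1.png

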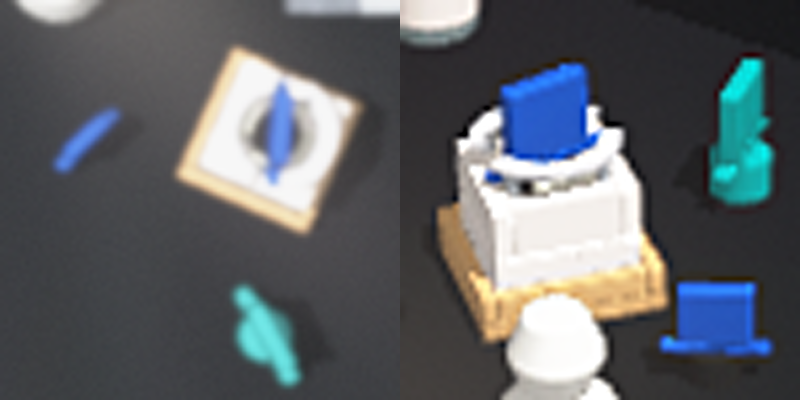

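The crop confirms it: the large blue blade in the ringed pot, crop (545,110), is the target. Its yaw is about -0.12 rad and the pot's x axis is at about -0.41. The small flat blue one is at crop (715,320) and the turquoise one at (740,130). Moving above the pot for a close wrist view.

{"op": "jog_arm", "data": {"deltas": [{"x":48.5,"y":-20.6,"z":-3,"wz":0.56},{"x":48.5,"y":-20.6,"z":-3,"wz":0.56},{"x":48.5,"y":-20.6,"z":-3,"wz":0.56},{"x":48.5,"y":-20.6,"z":-3,"wz":0.56},{"x":48.5,"y":-20.6,"z":-3,"wz":0.56},{"x":48.5,"y":-20.6,"z":-3,"wz":0.56},{"x":48.5,"y":-20.6,"z":-3,"wz":0.56},{"x":48.5,"y":-20.6,"z":-3,"wz":0.56},{"x":48.5,"y":-20.6,"z":-3,"wz":0.56},{"x":48.5,"y":-20.6,"z":-3,"wz":0.56},{"x":48.5,"y":-20.6,"z":-3,"wz":0.56},{"x":48.5,"y":-20.6,"z":-3,"wz":0.56},{"x":48.5,"y":-20.6,"z":-3,"wz":0.56},{"x":48.5,"y":-20.6,"z":-3,"wz":0.56},{"x":48.5,"y":-20.6,"z":-3,"wz":0.56},{"x":48.5,"y":-20.6,"z":-3,"wz":0.56},{"x":48.5,"y":-20.6,"z":-3,"wz":0.56},{"x":48.5,"y":-20.6,"z":-3,"wz":0.56}]}}

```text
invalid input at $.deltas[0]: expected keys x, y, z, wx, wy, wz, gripper
```

```bash
python3 - <<'E'
from h import *
import pickle
f=grab_frame("wrist"); pickle.dump(f,open("w1.pkl","wb")); cv2.imwrite("pics/w1.png",f["color"])
s=state();print(s["time"],s["ee_pos"],s["ee_rot"],ray(f,(280,210)))
E
```

```text
0.15 [ 0.24781996 -0.51844477  0.23061446] [-3.14026034e+00 -2.40880580e-04  4.45768992e-01] (array([ 0.31190152, -0.48865268,  0.37467577]), array([-0.25979886, -0.13496996, -0.95631196]))
```

View pics/w1.png

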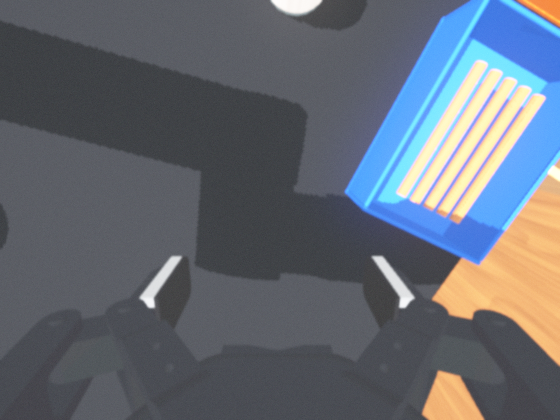

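The move was refused because every row needs all seven keys. The picture shows only the start place, with the fingers at (165,280) and (395,280).

{"op": "jog_arm", "data": {"deltas": [{"x":48.5,"y":-20.6,"z":-3,"wx":0,"wy":0,"wz":0.56,"gripper":8.5},{"x":48.5,"y":-20.6,"z":-3,"wx":0,"wy":0,"wz":0.56,"gripper":8.5},{"x":48.5,"y":-20.6,"z":-3,"wx":0,"wy":0,"wz":0.56,"gripper":8.5},{"x":48.5,"y":-20.6,"z":-3,"wx":0,"wy":0,"wz":0.56,"gripper":8.5},{"x":48.5,"y":-20.6,"z":-3,"wx":0,"wy":0,"wz":0.56,"gripper":8.5},{"x":48.5,"y":-20.6,"z":-3,"wx":0,"wy":0,"wz":0.56,"gripper":8.5},{"x":48.5,"y":-20.6,"z":-3,"wx":0,"wy":0,"wz":0.56,"gripper":8.5},{"x":48.5,"y":-20.6,"z":-3,"wx":0,"wy":0,"wz":0.56,"gripper":8.5},{"x":48.5,"y":-20.6,"z":-3,"wx":0,"wy":0,"wz":0.56,"gripper":8.5},{"x":48.5,"y":-20.6,"z":-3,"wx":0,"wy":0,"wz":0.56,"gripper":8.5},{"x":48.5,"y":-20.6,"z":-3,"wx":0,"wy":0,"wz":0.56,"gripper":8.5},{"x":48.5,"y":-20.6,"z":-3,"wx":0,"wy":0,"wz":0.56,"gripper":8.5},{"x":48.5,"y":-20.6,"z":-3,"wx":0,"wy":0,"wz":0.56,"gripper":8.5},{"x":48.5,"y":-20.6,"z":-3,"wx":0,"wy":0,"wz":0.56,"gripper":8.5},{"x":48.5,"y":-20.6,"z":-3,"wx":0,"wy":0,"wz":0.56,"gripper":8.5},{"x":48.5,"y":-20.6,"z":-3,"wx":0,"wy":0,"wz":0.56,"gripper":8.5}]}}

```text
time: 1.48
ee_pos: [0.5963, -0.1238, 0.2607]
ee_rot: [3.141, 0.001, -0.113]
contact_force: [-0.9, -0.7, 0.1]
gripper_width: 0.0847
grasp_force: 0.0
```

```bash
python3 - <<'E'
from h import *
import pickle
f=grab_frame("wrist"); pickle.dump(f,open("w2.pkl","wb")); cv2.imwrite("pics/w2.png",f["color"])
s=state();print(s["time"],s["ee_pos"],s["ee_rot"],ray(f,(280,210)))
hsv=cv2.cvtColor(f["color"],cv2.COLOR_BGR2HSV); m=cv2.inRange(hsv,(100,110,50),(130,255,255))
nn,l,st,c=cv2.connectedComponentsWithStats(m)
for i in range(1,nn):
    if st[i,4]>60: print(st[i],c[i])
E
```

```text
1.5333 [ 0.59598182 -0.12441945  0.26090692] [ 3.14139672e+00  1.09230290e-03 -1.14874125e-01] (array([ 0.66711256, -0.13290499,  0.40475138]), array([-0.29373941,  0.02161955, -0.95576914]))
[  69    0  163   21 1070] [140.21308411   8.26168224]
[266 148  16  78 983] [274.02644964 188.34689725]
[140 168  41  46 727] [159.22833563 191.68775791]
[ 44 237  39  55 469] [ 58.96588486 268.30916844]
[  76  236   47   64 1374] [102.09825328 270.7496361 ]
```

View pics/w2.png

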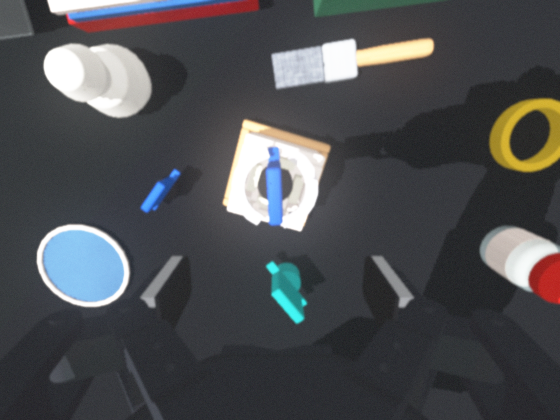

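The wrist view shows the pot's ring centred near (281,187), the blue blade from about (274,165) to (275,226), and the saucer at (85,263). The turquoise stopper at (287,290) is clear of the path. I enlarge the pot to find the blade's ends and the gaps.

```bash
python3 - <<'E'
from h import *
import pickle
f=pickle.load(open("w2.pkl","rb"))
c=cv2.resize(f["color"][115:235,215:340],(625,600),interpolation=cv2.INTER_CUBIC)
c=cv2.convertScaleAbs(255*(c/255.)**1.4)
cv2.imwrite("pics/w2c.png",c)
E
```

```text
(no output)
```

View pics/w2c.png

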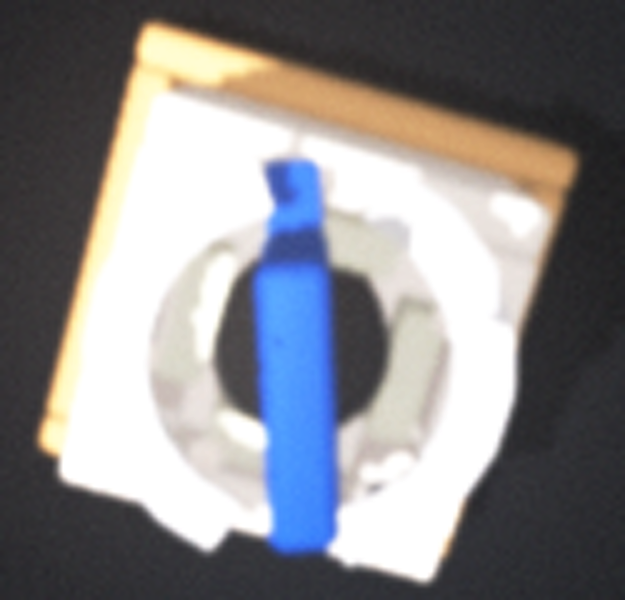

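```bash
python3 - <<'E'
from h import *
import pickle
f=pickle.load(open("w2.pkl","rb"))
P=lambda u,z: onz(f,(215+u[0]/5,115+u[1]/5),z)[:2]
bl=[P(u,.139) for u in((258,275),(328,268),(338,545),(272,550))]
c=np.mean(bl,0); d=(bl[0]+bl[1]-bl[2]-bl[3])/2
print("blade c",c,"len",np.hypot(*d),"yaw",np.arctan2(d[1],d[0]),"w",np.hypot(*(bl[0]-bl[1])))
a,b,e=P((140,25),.028),P((578,155),.028),P((42,445),.028); 
print("caddy",np.hypot(*(a-b)),np.hypot(*(a-e)),"yaw",np.arctan2(*(a-b)[::-1])-np.pi/2,np.arctan2(*(a-e)[::-1]),"c",(b+e)/2)
for n,u in dict(ringL=(215,545),notch=(238,527),gapR=(335,548),topL=(265,165),topR=(322,170),armend=(290,160),ringright=(517,380)).items():
    q=P(u,.099)-c; print(n,q,np.hypot(*q),"ang",(np.arctan2(q[1],q[0])))
for n,u in dict(armendL=(270,165),armendR=(316,165)).items():
    q=P(u,.088)-c; print(n,q,np.hypot(*q),"ang",(np.arctan2(q[1],q[0])))
hsv=cv2.cvtColor(f["color"],cv2.COLOR_BGR2HSV)
m=cv2.inRange(hsv,(95,60,60),(125,255,255));m[:, 150:]=0;m[:215]=0;m[315:]=0
p=max(cv2.findContours(m,0,1)[0],key=cv2.contourArea);e=cv2.fitEllipse(p);print("saucer",onz(f,e[0],.006),e)
E
```

```text
blade c [ 0.59796732 -0.12342079] len 0.05326794712787368 yaw -0.07302474270048813 w 0.012780333395296448
caddy 0.11367480569289808 0.1113210578859845 yaw -0.3931773428782994 -0.3825011304071456 c [ 0.59803562 -0.12365787]
ringL [-0.03813839  0.02332566] 0.044705966622824896 ang 2.592683249136943
notch [-0.03454629  0.01775114] 0.0388400442958904 ang 2.6669372866802434
gapR [-0.0418352  -0.00290887] 0.041936206843513235 ang -3.072172850540252
topL [0.04256291 0.00233986] 0.042627179964583206 ang 0.0549189391278589
topR [ 0.04023964 -0.00914213] 0.04126507871761378 ang -0.22339989260051257
armend [ 0.04298352 -0.00286235] 0.04307871482002765 ang -0.06649356347348337
ringright [-0.00837413 -0.04561775] 0.04638000657581055 ang -1.7523467285879113
armendL [0.04148654 0.00171171] 0.041521833021881144 ang 0.0412359372919779
armendR [ 0.0403823  -0.00798098] 0.04116340836028476 ang -0.19512094847495629
saucer [0.49165784 0.17981433 0.006     ] ((82.9742660522461, 265.3046569824219), (65.8238525390625, 83.8290023803711), 118.89789581298828)
```

Measured values:
- **Blade:** centre (0.598, -0.1235), yaw about -0.08, length and width match.
- **Caddy:** yaw -0.39, size matches (0.113), and the centre agrees.
- **Saucer:** (0.492, 0.180).
- **Gap:** one ring edge seen at -0.55, so the gap centre is at about -0.26 world.

Grasping now.

{"op": "jog_arm", "data": {"deltas": [{"x":0.2,"y":-0.1,"z":4,"wx":0,"wy":0,"wz":-0.03,"gripper":6},{"x":0.2,"y":-0.1,"z":8,"wx":0,"wy":0,"wz":-0.03,"gripper":6},{"x":0.2,"y":-0.1,"z":11,"wx":0,"wy":0,"wz":-0.03,"gripper":6},{"x":0.2,"y":-0.1,"z":13,"wx":0,"wy":0,"wz":-0.03,"gripper":6},{"x":0.2,"y":-0.1,"z":14.5,"wx":0,"wy":0,"wz":-0.03,"gripper":6},{"x":0.2,"y":-0.1,"z":15.5,"wx":0,"wy":0,"wz":-0.03,"gripper":6},{"x":0.2,"y":-0.1,"z":15.5,"wx":0,"wy":0,"wz":-0.03,"gripper":5},{"x":0.2,"y":-0.1,"z":15.5,"wx":0,"wy":0,"wz":-0.03,"gripper":3.5}], "squeeze": 30}}

```text
time: 2.2
ee_pos: [0.5983, -0.1241, 0.1066]
ee_rot: [3.142, 0.0, -0.086]
contact_force: [-0.1, 0.2, 0.1]
gripper_width: 0.0395
grasp_force: 0.0
```

{"op": "jog_arm", "data": {"deltas": [{"x":0,"y":0,"z":0,"wx":0,"wy":0,"wz":0,"gripper":2.2},{"x":0,"y":0,"z":0,"wx":0,"wy":0,"wz":0,"gripper":1.8},{"x":0,"y":0,"z":0,"wx":0,"wy":0,"wz":0,"gripper":1.0},{"x":0,"y":0,"z":0,"wx":0,"wy":0,"wz":0,"gripper":1.0},{"x":0,"y":0,"z":0,"wx":0,"wy":0,"wz":0,"gripper":1.0},{"x":0,"y":0,"z":0,"wx":0,"wy":0,"wz":0,"gripper":1.0}]}}

```text
time: 2.7
ee_pos: [0.5999, -0.1231, 0.1078]
ee_rot: [3.141, -0.003, -0.084]
contact_force: [0.2, 2.1, 5.5]
gripper_width: 0.0136
grasp_force: 34.0
```

```bash
python3 - <<'E'
from h import *
s=state()
for k in("time","ee_pos","ee_rot","contact_force","moment","gripper_width","grasp_force","q"):print(k,np.round(s[k],4))
E
```

```text
time 2.7
ee_pos [ 0.5999 -0.1231  0.1078]
ee_rot [ 3.1411e+00 -2.8000e-03 -8.3900e-02]
contact_force [0.2141 2.074  5.4524]
moment [ 0.3263 -0.0945 -0.0202]
gripper_width 0.0136
grasp_force 34.0193
q [-3.3360e-01  4.4260e-01 -7.2200e-02  1.0531e+00  2.0000e-04  2.8919e+00]
```

q6 is at 2.89, so twisting towards -0.26 would pass its 3.14 limit. I release, half-turn the gripper and regrasp.

{"op": "jog_arm", "data": {"deltas": [{"x":0,"y":0,"z":0,"wx":0,"wy":0,"wz":0,"gripper":4},{"x":0,"y":0,"z":0,"wx":0,"wy":0,"wz":0,"gripper":5},{"x":0,"y":0,"z":0,"wx":0,"wy":0,"wz":0,"gripper":6},{"x":0,"y":0,"z":-2,"wx":0,"wy":0,"wz":0,"gripper":6},{"x":0,"y":0,"z":-5,"wx":0,"wy":0,"wz":0,"gripper":6},{"x":0,"y":0,"z":-7,"wx":0,"wy":0,"wz":0,"gripper":6},{"x":0,"y":0,"z":-7,"wx":0,"wy":0,"wz":-1.57,"gripper":6},{"x":0,"y":0,"z":-7,"wx":0,"wy":0,"wz":-1.57,"gripper":6},{"x":0,"y":0,"z":-7,"wx":0,"wy":0,"wz":-1.57,"gripper":6},{"x":0,"y":0,"z":-7,"wx":0,"wy":0,"wz":-1.57,"gripper":6},{"x":0,"y":0,"z":-7,"wx":0,"wy":0,"wz":-1.57,"gripper":6},{"x":0,"y":0,"z":-7,"wx":0,"wy":0,"wz":-1.57,"gripper":6},{"x":0,"y":0,"z":-7,"wx":0,"wy":0,"wz":-1.57,"gripper":6},{"x":0,"y":0,"z":-7,"wx":0,"wy":0,"wz":-1.57,"gripper":6},{"x":0,"y":0,"z":-7,"wx":0,"wy":0,"wz":-1.57,"gripper":6},{"x":0,"y":0,"z":-7,"wx":0,"wy":0,"wz":-1.57,"gripper":6},{"x":0,"y":0,"z":-7,"wx":0,"wy":0,"wz":-1.57,"gripper":6},{"x":0,"y":0,"z":-7,"wx":0,"wy":0,"wz":-1.57,"gripper":6},{"x":0,"y":0,"z":-7,"wx":0,"wy":0,"wz":-1.57,"gripper":6},{"x":0,"y":0,"z":-7,"wx":0,"wy":0,"wz":-1.57,"gripper":6}]}}

```text
time: 4.37
ee_pos: [0.5985, -0.1231, 0.1758]
ee_rot: [-3.141, 0.0, 1.487]
contact_force: [0.0, 0.3, -0.1]
gripper_width: 0.0599
grasp_force: 0.0
```

{"op": "jog_arm", "data": {"deltas": [{"x":0,"y":0,"z":0,"wx":0,"wy":0,"wz":-1.58,"gripper":6},{"x":0,"y":0,"z":0,"wx":0,"wy":0,"wz":-1.58,"gripper":6},{"x":0,"y":0,"z":0,"wx":0,"wy":0,"wz":-1.58,"gripper":6},{"x":0,"y":0,"z":0,"wx":0,"wy":0,"wz":-1.58,"gripper":6},{"x":0,"y":0,"z":0,"wx":0,"wy":0,"wz":-1.58,"gripper":6},{"x":0,"y":0,"z":0,"wx":0,"wy":0,"wz":-1.58,"gripper":6},{"x":0,"y":0,"z":0,"wx":0,"wy":0,"wz":-1.58,"gripper":6},{"x":0,"y":0,"z":0,"wx":0,"wy":0,"wz":-1.58,"gripper":6},{"x":0,"y":0,"z":0,"wx":0,"wy":0,"wz":-1.58,"gripper":6},{"x":0,"y":0,"z":0,"wx":0,"wy":0,"wz":-1.58,"gripper":6},{"x":0,"y":0,"z":0,"wx":0,"wy":0,"wz":-1.58,"gripper":6},{"x":0,"y":0,"z":0,"wx":0,"wy":0,"wz":-1.58,"gripper":6},{"x":0,"y":0,"z":0,"wx":0,"wy":0,"wz":-1.58,"gripper":6},{"x":0,"y":0,"z":0,"wx":0,"wy":0,"wz":-1.58,"gripper":6},{"x":0,"y":0,"z":0,"wx":0,"wy":0,"wz":-1.58,"gripper":6}]}}

```text
time: 5.62
ee_pos: [0.5987, -0.1231, 0.1761]
ee_rot: [-3.142, -0.0, 3.062]
contact_force: [0.5, 0.5, 0.2]
gripper_width: 0.0599
grasp_force: 0.0
```

```bash
python3 - <<'E'
from h import *
import pickle
s=state()
for k in("time","ee_pos","ee_rot","contact_force","q"):print(k,np.round(s[k],4))
f=grab_frame("wrist"); pickle.dump(f,open("w3.pkl","wb"))
p=proj(f,[.598,-.1235,.12])[0];print(p); x,y=int(p[0]),int(p[1])
c=f["color"][max(0,y-75):y+75,max(0,x-75):x+75]; print(max(0,x-75),max(0,y-75))
cv2.imwrite("pics/w3c.png",cv2.convertScaleAbs(255*(cv2.resize(c,None,fx=4,fy=4,interpolation=cv2.INTER_CUBIC)/255.)**1.6))
E
```

```text
time 5.6167
ee_pos [ 0.5987 -0.1231  0.1761]
ee_rot [-3.1415e+00 -4.0000e-04  3.0619e+00]
contact_force [0.4913 0.5017 0.2003]
q [-3.3400e-01  4.0340e-01  4.0700e-02  1.2085e+00 -2.0000e-04 -2.5430e-01]
[277.40032668 224.28586985]
202 149
```

View pics/w3c.png

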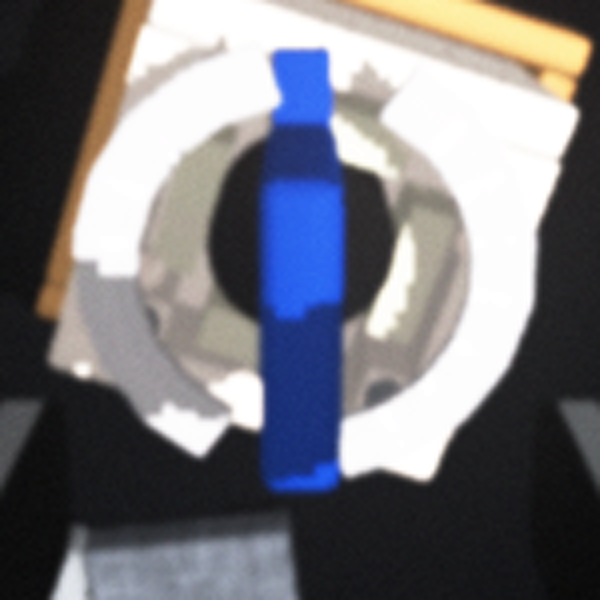

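The gaps show clearly. At the near end one runs between the ring ends at crop (275,80) and (402,88). At the other end it runs between (216,435) and about (342,450). Working out their centre angle.

```bash
python3 - <<'E'
from h import *
import pickle
f=pickle.load(open("w3.pkl","rb"))
P=lambda u: onz(f,(202+u[0]/4,149+u[1]/4),.099)[:2]
a,b,c,d=[(P(u)+P(v))/2 for u,v in(((272,55),(280,108)),((422,65),(385,110)),((205,455),(228,415)),((342,475),(342,415)))]
print(np.hypot(*(a-b)),np.hypot(*(c-d)))
m=(c+d)/2-(a+b)/2; print("centre",(a+b+c+d)/4,"r",np.hypot(*m)/2,"gap yaw",np.arctan2(m[1],m[0]))
E
```

```text
0.024120390155130643 0.02605185170005832
centre [ 0.5991742  -0.12222617] r 0.037412882501435166 gap yaw -0.23751157080056348
```

{"op": "jog_arm", "data": {"deltas": [{"x":0,"y":0,"z":2,"wx":0,"wy":0,"wz":0,"gripper":6},{"x":0,"y":0,"z":4,"wx":0,"wy":0,"wz":0,"gripper":6},{"x":0,"y":0,"z":6,"wx":0,"wy":0,"wz":0,"gripper":5},{"x":0,"y":0,"z":6.9,"wx":0,"wy":0,"wz":0,"gripper":3.5},{"x":0,"y":0,"z":6.9,"wx":0,"wy":0,"wz":0,"gripper":2},{"x":0,"y":0,"z":6.9,"wx":0,"wy":0,"wz":0,"gripper":1},{"x":0,"y":0,"z":6.9,"wx":0,"wy":0,"wz":0,"gripper":1},{"x":0,"y":0,"z":6.9,"wx":0,"wy":0,"wz":0,"gripper":1},{"x":0,"y":0,"z":6.9,"wx":0,"wy":0,"wz":0,"gripper":1},{"x":0,"y":0,"z":6.9,"wx":0,"wy":0,"wz":0,"gripper":1}], "squeeze": 60}}

```text
time: 6.5
ee_pos: [0.5988, -0.1232, 0.1074]
ee_rot: [-3.141, 0.0, 3.066]
contact_force: [-0.0, 0.3, -6.1]
gripper_width: 0.0131
grasp_force: 59.9
```

```bash
cat > st.py <<'E'
from h import *
s=state()
for k in("time","ee_pos","ee_rot","contact_force","moment","gripper_width","grasp_force"):print(k,np.round(s[k],4))
E
python3 st.py
```

```text
time 6.5
ee_pos [ 0.5988 -0.1232  0.1074]
ee_rot [-3.1415  0.      3.0656]
contact_force [-0.0139  0.2531 -6.1465]
moment [-0.0144  0.0817  0.0064]
gripper_width 0.0131
grasp_force 59.9382
```

The gap yaw is -0.24. First twist, with a gentle rise.

{"op": "jog_arm", "data": {"deltas": [{"x":0,"y":0,"z":0,"wx":0,"wy":0,"wz":0.05,"gripper":1},{"x":0,"y":0,"z":0,"wx":0,"wy":0,"wz":0.1,"gripper":1},{"x":0,"y":0,"z":-0.02,"wx":0,"wy":0,"wz":0.15,"gripper":1},{"x":0,"y":0,"z":-0.05,"wx":0,"wy":0,"wz":0.2,"gripper":1},{"x":0,"y":0,"z":-0.08,"wx":0,"wy":0,"wz":0.25,"gripper":1},{"x":0,"y":0,"z":-0.1,"wx":0,"wy":0,"wz":0.3,"gripper":1},{"x":0,"y":0,"z":-0.13,"wx":0,"wy":0,"wz":0.35,"gripper":1},{"x":0,"y":0,"z":-0.15,"wx":0,"wy":0,"wz":0.4,"gripper":1}]}}

```text
time: 7.17
ee_pos: [0.5989, -0.1227, 0.1091]
ee_rot: [3.141, 0.0, 2.664]
contact_force: [-0.8, 1.3, -5.1]
gripper_width: 0.0132
grasp_force: 60.1
```

```bash
python3 st.py
```

```text
time 7.1667
ee_pos [ 0.5989 -0.1227  0.1091]
ee_rot [3.1409 0.     2.6643]
contact_force [-0.7743  1.3466 -5.1394]
moment [0.2364 0.0103 0.2793]
gripper_width 0.0132
grasp_force 60.129
```

{"op": "jog_arm", "data": {"deltas": [{"x":0,"y":0,"z":-0.03,"wx":0,"wy":0,"wz":0.06,"gripper":1},{"x":0,"y":0,"z":-0.06,"wx":0,"wy":0,"wz":0.12,"gripper":1},{"x":0,"y":0,"z":-0.1,"wx":0,"wy":0,"wz":0.2,"gripper":1},{"x":0,"y":0,"z":-0.1,"wx":0,"wy":0,"wz":0.14,"gripper":1},{"x":0,"y":0,"z":-0.1,"wx":0,"wy":0,"wz":0.08,"gripper":1},{"x":0,"y":0,"z":-0.12,"wx":0,"wy":0,"wz":0.02,"gripper":1},{"x":0,"y":0,"z":-0.15,"wx":0,"wy":0,"wz":-0.04,"gripper":1},{"x":0,"y":0,"z":-0.18,"wx":0,"wy":0,"wz":-0.1,"gripper":1},{"x":0,"y":0,"z":-0.21,"wx":0,"wy":0,"wz":-0.16,"gripper":1},{"x":0,"y":0,"z":-0.24,"wx":0,"wy":0,"wz":-0.22,"gripper":1},{"x":0,"y":0,"z":-0.27,"wx":0,"wy":0,"wz":-0.28,"gripper":1}]}}

```text
time: 8.08
ee_pos: [0.5987, -0.1228, 0.1118]
ee_rot: [3.141, -0.0, 2.948]
contact_force: [-0.6, -0.2, -6.2]
gripper_width: 0.0132
grasp_force: 60.2
```

```bash
python3 st.py
```

```text
time 8.0833
ee_pos [ 0.5987 -0.1228  0.1118]
ee_rot [ 3.1412e+00 -1.0000e-04  2.9480e+00]
contact_force [-0.5672 -0.2457 -6.1689]
moment [ 0.1307  0.1278 -0.3186]
gripper_width 0.0132
grasp_force 60.2091
```

Working as intended, with about a 5–6 N pull. Now small swings of ±0.11 inside the gap window.

{"op": "jog_arm", "data": {"deltas": [{"x":0,"y":0,"z":-0.01,"wx":0,"wy":0,"wz":-0.05,"gripper":1},{"x":0,"y":0,"z":-0.01,"wx":0,"wy":0,"wz":0.02,"gripper":1},{"x":0,"y":0,"z":-0.03,"wx":0,"wy":0,"wz":0.09,"gripper":1},{"x":0,"y":0,"z":-0.06,"wx":0,"wy":0,"wz":0.16,"gripper":1},{"x":0,"y":0,"z":-0.06,"wx":0,"wy":0,"wz":0.09,"gripper":1},{"x":0,"y":0,"z":-0.08,"wx":0,"wy":0,"wz":0.02,"gripper":1},{"x":0,"y":0,"z":-0.11,"wx":0,"wy":0,"wz":-0.05,"gripper":1},{"x":0,"y":0,"z":-0.11,"wx":0,"wy":0,"wz":0.02,"gripper":1},{"x":0,"y":0,"z":-0.13,"wx":0,"wy":0,"wz":0.09,"gripper":1},{"x":0,"y":0,"z":-0.16,"wx":0,"wy":0,"wz":0.16,"gripper":1},{"x":0,"y":0,"z":-0.16,"wx":0,"wy":0,"wz":0.09,"gripper":1},{"x":0,"y":0,"z":-0.18,"wx":0,"wy":0,"wz":0.02,"gripper":1},{"x":0,"y":0,"z":-0.21,"wx":0,"wy":0,"wz":-0.05,"gripper":1}]}}

```text
time: 9.17
ee_pos: [0.5988, -0.1229, 0.114]
ee_rot: [3.141, 0.0, 2.999]
contact_force: [-0.6, 0.4, -4.5]
gripper_width: 0.0128
grasp_force: 60.3
```

```bash
python3 st.py
```

```text
time 9.1667
ee_pos [ 0.5988 -0.1229  0.114 ]
ee_rot [3.1413e+00 2.0000e-04 2.9986e+00]
contact_force [-0.6324  0.4197 -4.4576]
moment [ 0.1438  0.0603 -0.2964]
gripper_width 0.0128
grasp_force 60.2556
```

{"op": "jog_arm", "data": {"deltas": [{"x":0,"y":0,"z":0,"wx":0,"wy":0,"wz":0.06,"gripper":1},{"x":0,"y":0,"z":-0.03,"wx":0,"wy":0,"wz":0.13,"gripper":1},{"x":0,"y":0,"z":-0.06,"wx":0,"wy":0,"wz":0.2,"gripper":1},{"x":0,"y":0,"z":-0.06,"wx":0,"wy":0,"wz":0.14,"gripper":1},{"x":0,"y":0,"z":-0.09,"wx":0,"wy":0,"wz":0.07,"gripper":1},{"x":0,"y":0,"z":-0.12,"wx":0,"wy":0,"wz":0,"gripper":1},{"x":0,"y":0,"z":-0.12,"wx":0,"wy":0,"wz":0.06,"gripper":1},{"x":0,"y":0,"z":-0.15,"wx":0,"wy":0,"wz":0.13,"gripper":1},{"x":0,"y":0,"z":-0.18,"wx":0,"wy":0,"wz":0.2,"gripper":1},{"x":0,"y":0,"z":-0.18,"wx":0,"wy":0,"wz":0.14,"gripper":1},{"x":0,"y":0,"z":-0.21,"wx":0,"wy":0,"wz":0.07,"gripper":1},{"x":0,"y":0,"z":-0.24,"wx":0,"wy":0,"wz":0,"gripper":1}]}}

```text
time: 10.17
ee_pos: [0.5988, -0.1229, 0.1163]
ee_rot: [3.141, 0.0, 2.999]
contact_force: [-0.1, 1.5, -5.0]
gripper_width: 0.0129
grasp_force: 60.2
```

```bash
python3 st.py
```

```text
time 10.1667
ee_pos [ 0.5988 -0.1229  0.1163]
ee_rot [3.1412e+00 1.0000e-04 2.9985e+00]
contact_force [-0.1342  1.4631 -4.9902]
moment [ 0.1613  0.0541 -0.3045]
gripper_width 0.0129
grasp_force 60.1602
```

{"op": "jog_arm", "data": {"deltas": [{"x":0,"y":0,"z":0,"wx":0,"wy":0,"wz":0.06,"gripper":1},{"x":0,"y":0,"z":-0.03,"wx":0,"wy":0,"wz":0.13,"gripper":1},{"x":0,"y":0,"z":-0.06,"wx":0,"wy":0,"wz":0.2,"gripper":1},{"x":0,"y":0,"z":-0.06,"wx":0,"wy":0,"wz":0.14,"gripper":1},{"x":0,"y":0,"z":-0.09,"wx":0,"wy":0,"wz":0.07,"gripper":1},{"x":0,"y":0,"z":-0.12,"wx":0,"wy":0,"wz":0,"gripper":1},{"x":0,"y":0,"z":-0.12,"wx":0,"wy":0,"wz":0.06,"gripper":1},{"x":0,"y":0,"z":-0.15,"wx":0,"wy":0,"wz":0.13,"gripper":1},{"x":0,"y":0,"z":-0.18,"wx":0,"wy":0,"wz":0.2,"gripper":1},{"x":0,"y":0,"z":-0.18,"wx":0,"wy":0,"wz":0.14,"gripper":1},{"x":0,"y":0,"z":-0.21,"wx":0,"wy":0,"wz":0.07,"gripper":1},{"x":0,"y":0,"z":-0.24,"wx":0,"wy":0,"wz":0,"gripper":1},{"x":0,"y":0,"z":-0.24,"wx":0,"wy":0,"wz":0.06,"gripper":1},{"x":0,"y":0,"z":-0.27,"wx":0,"wy":0,"wz":0.13,"gripper":1},{"x":0,"y":0,"z":-0.3,"wx":0,"wy":0,"wz":0.2,"gripper":1},{"x":0,"y":0,"z":-0.3,"wx":0,"wy":0,"wz":0.14,"gripper":1},{"x":0,"y":0,"z":-0.33,"wx":0,"wy":0,"wz":0.07,"gripper":1},{"x":0,"y":0,"z":-0.36,"wx":0,"wy":0,"wz":0,"gripper":1}]}}

```text
time: 11.67
ee_pos: [0.5987, -0.1228, 0.1199]
ee_rot: [3.141, 0.0, 2.999]
contact_force: [0.4, 0.2, -4.3]
gripper_width: 0.0133
grasp_force: 60.2
```

```bash
python3 st.py
```

```text
time 11.6667
ee_pos [ 0.5987 -0.1228  0.1199]
ee_rot [3.1412 0.     2.9986]
contact_force [ 0.3757  0.1859 -4.254 ]
moment [ 0.1823  0.0457 -0.2926]
gripper_width 0.0133
grasp_force 60.2123
```

{"op": "jog_arm", "data": {"deltas": [{"x":0,"y":0,"z":0,"wx":0,"wy":0,"wz":0.06,"gripper":1},{"x":0,"y":0,"z":-0.03,"wx":0,"wy":0,"wz":0.13,"gripper":1},{"x":0,"y":0,"z":-0.06,"wx":0,"wy":0,"wz":0.2,"gripper":1},{"x":0,"y":0,"z":-0.06,"wx":0,"wy":0,"wz":0.14,"gripper":1},{"x":0,"y":0,"z":-0.09,"wx":0,"wy":0,"wz":0.07,"gripper":1},{"x":0,"y":0,"z":-0.12,"wx":0,"wy":0,"wz":0,"gripper":1},{"x":0,"y":0,"z":-0.12,"wx":0,"wy":0,"wz":0.06,"gripper":1},{"x":0,"y":0,"z":-0.15,"wx":0,"wy":0,"wz":0.13,"gripper":1},{"x":0,"y":0,"z":-0.18,"wx":0,"wy":0,"wz":0.2,"gripper":1},{"x":0,"y":0,"z":-0.18,"wx":0,"wy":0,"wz":0.14,"gripper":1},{"x":0,"y":0,"z":-0.21,"wx":0,"wy":0,"wz":0.07,"gripper":1},{"x":0,"y":0,"z":-0.24,"wx":0,"wy":0,"wz":0,"gripper":1},{"x":0,"y":0,"z":-0.24,"wx":0,"wy":0,"wz":0.06,"gripper":1},{"x":0,"y":0,"z":-0.27,"wx":0,"wy":0,"wz":0.13,"gripper":1},{"x":0,"y":0,"z":-0.3,"wx":0,"wy":0,"wz":0.2,"gripper":1},{"x":0,"y":0,"z":-0.3,"wx":0,"wy":0,"wz":0.14,"gripper":1},{"x":0,"y":0,"z":-0.33,"wx":0,"wy":0,"wz":0.07,"gripper":1},{"x":0,"y":0,"z":-0.36,"wx":0,"wy":0,"wz":0,"gripper":1}]}}

```text
time: 13.17
ee_pos: [0.5987, -0.1228, 0.1234]
ee_rot: [3.141, -0.0, 2.999]
contact_force: [-0.7, 0.6, -4.3]
gripper_width: 0.013
grasp_force: 60.1
```

```bash
python3 st.py;python3 - <<'E'
from h import *
f=grab_frame("scene");c=f["color"][170:250,200:300]
cv2.imwrite("pics/s2.png",cv2.resize(c,None,fx=6,fy=6,interpolation=cv2.INTER_CUBIC))
E
```

```text
time 13.1667
ee_pos [ 0.5987 -0.1228  0.1234]
ee_rot [ 3.1412e+00 -1.0000e-04  2.9986e+00]
contact_force [-0.7146  0.647  -4.2967]
moment [ 0.1573  0.055  -0.3204]
gripper_width 0.013
grasp_force 60.1191
```

View pics/s2.png

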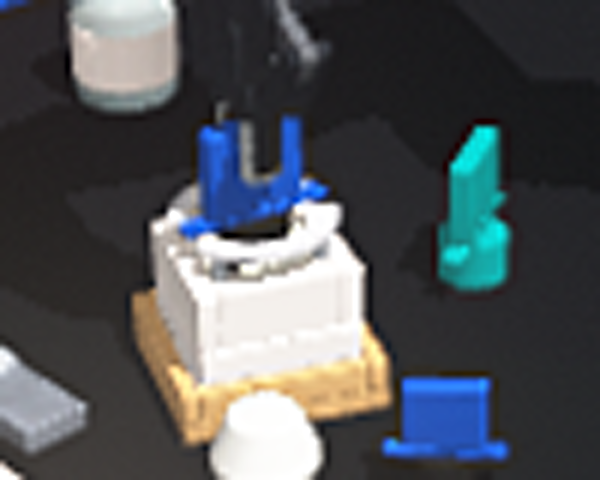

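The crop shows the pot seated in its caddy at (270,330) and the cross arm up through the ring's gaps at (195,228) and (320,190). Continuing.

{"op": "jog_arm", "data": {"deltas": [{"x":0,"y":0,"z":0,"wx":0,"wy":0,"wz":0.06,"gripper":1},{"x":0,"y":0,"z":-0.03,"wx":0,"wy":0,"wz":0.13,"gripper":1},{"x":0,"y":0,"z":-0.06,"wx":0,"wy":0,"wz":0.2,"gripper":1},{"x":0,"y":0,"z":-0.06,"wx":0,"wy":0,"wz":0.14,"gripper":1},{"x":0,"y":0,"z":-0.09,"wx":0,"wy":0,"wz":0.07,"gripper":1},{"x":0,"y":0,"z":-0.12,"wx":0,"wy":0,"wz":0,"gripper":1},{"x":0,"y":0,"z":-0.12,"wx":0,"wy":0,"wz":0.06,"gripper":1},{"x":0,"y":0,"z":-0.15,"wx":0,"wy":0,"wz":0.13,"gripper":1},{"x":0,"y":0,"z":-0.18,"wx":0,"wy":0,"wz":0.2,"gripper":1},{"x":0,"y":0,"z":-0.18,"wx":0,"wy":0,"wz":0.14,"gripper":1},{"x":0,"y":0,"z":-0.21,"wx":0,"wy":0,"wz":0.07,"gripper":1},{"x":0,"y":0,"z":-0.24,"wx":0,"wy":0,"wz":0,"gripper":1},{"x":0,"y":0,"z":-0.24,"wx":0,"wy":0,"wz":0.06,"gripper":1},{"x":0,"y":0,"z":-0.27,"wx":0,"wy":0,"wz":0.13,"gripper":1},{"x":0,"y":0,"z":-0.3,"wx":0,"wy":0,"wz":0.2,"gripper":1},{"x":0,"y":0,"z":-0.3,"wx":0,"wy":0,"wz":0.14,"gripper":1},{"x":0,"y":0,"z":-0.33,"wx":0,"wy":0,"wz":0.07,"gripper":1},{"x":0,"y":0,"z":-0.36,"wx":0,"wy":0,"wz":0,"gripper":1}]}}

```text
time: 14.72
ee_pos: [0.5986, -0.1229, 0.1269]
ee_rot: [3.141, -0.0, 2.997]
contact_force: [-0.4, 0.6, -4.8]
gripper_width: 0.013
grasp_force: 60.2
```

{"op": "jog_arm", "data": {"deltas": [{"x":0,"y":0,"z":0,"wx":0,"wy":0,"wz":0.06,"gripper":1},{"x":0,"y":0,"z":-0.03,"wx":0,"wy":0,"wz":0.13,"gripper":1},{"x":0,"y":0,"z":-0.06,"wx":0,"wy":0,"wz":0.2,"gripper":1},{"x":0,"y":0,"z":-0.06,"wx":0,"wy":0,"wz":0.14,"gripper":1},{"x":0,"y":0,"z":-0.09,"wx":0,"wy":0,"wz":0.07,"gripper":1},{"x":0,"y":0,"z":-0.12,"wx":0,"wy":0,"wz":0,"gripper":1},{"x":0,"y":0,"z":-0.12,"wx":0,"wy":0,"wz":0.06,"gripper":1},{"x":0,"y":0,"z":-0.15,"wx":0,"wy":0,"wz":0.13,"gripper":1},{"x":0,"y":0,"z":-0.18,"wx":0,"wy":0,"wz":0.2,"gripper":1},{"x":0,"y":0,"z":-0.18,"wx":0,"wy":0,"wz":0.14,"gripper":1},{"x":0,"y":0,"z":-0.21,"wx":0,"wy":0,"wz":0.07,"gripper":1},{"x":0,"y":0,"z":-0.24,"wx":0,"wy":0,"wz":0,"gripper":1},{"x":0,"y":0,"z":-0.24,"wx":0,"wy":0,"wz":0.06,"gripper":1},{"x":0,"y":0,"z":-0.27,"wx":0,"wy":0,"wz":0.13,"gripper":1},{"x":0,"y":0,"z":-0.3,"wx":0,"wy":0,"wz":0.2,"gripper":1},{"x":0,"y":0,"z":-0.3,"wx":0,"wy":0,"wz":0.14,"gripper":1},{"x":0,"y":0,"z":-0.33,"wx":0,"wy":0,"wz":0.07,"gripper":1},{"x":0,"y":0,"z":-0.36,"wx":0,"wy":0,"wz":0,"gripper":1}]}}

```text
time: 16.22
ee_pos: [0.5997, -0.1234, 0.1318]
ee_rot: [-3.141, 0.003, 2.998]
contact_force: [0.8, -0.2, -1.2]
gripper_width: 0.0131
grasp_force: 60.8
```

```bash
python3 st.py
```

```text
time 16.2167
ee_pos [ 0.5997 -0.1234  0.1318]
ee_rot [-3.1409e+00  2.7000e-03  2.9976e+00]
contact_force [ 0.7971 -0.1831 -1.2483]
moment [-0.0328 -0.0077  0.0277]
gripper_width 0.0131
grasp_force 60.8251
```

The force has dropped to the stopper's own weight, so it is free. Lifting clear and checking the pot.

{"op": "jog_arm", "data": {"deltas": [{"x":0,"y":0,"z":-0.5,"wx":0,"wy":0,"wz":0.1,"gripper":1},{"x":0,"y":0,"z":-1.0,"wx":0,"wy":0,"wz":0.1,"gripper":1},{"x":0,"y":0,"z":-1.5,"wx":0,"wy":0,"wz":0.1,"gripper":1},{"x":0,"y":0,"z":-3,"wx":0,"wy":0,"wz":0.1,"gripper":1},{"x":0,"y":0,"z":-5,"wx":0,"wy":0,"wz":0.1,"gripper":1},{"x":0,"y":0,"z":-7,"wx":0,"wy":0,"wz":0.1,"gripper":1},{"x":0,"y":0,"z":-7,"wx":0,"wy":0,"wz":0.1,"gripper":1}]}}

```text
time: 16.8
ee_pos: [0.6013, -0.1239, 0.2058]
ee_rot: [-3.141, 0.009, 2.897]
contact_force: [1.2, -0.5, -0.8]
gripper_width: 0.0131
grasp_force: 60.8
```

```bash
python3 st.py;python3 - <<'E'
from h import *
f=grab_frame("scene");c=f["color"][150:250,190:310]
cv2.imwrite("pics/s3.png",cv2.resize(c,None,fx=5,fy=5,interpolation=cv2.INTER_CUBIC))
E
```

```text
time 16.8
ee_pos [ 0.6013 -0.1239  0.2058]
ee_rot [-3.1407  0.0086  2.897 ]
contact_force [ 1.1879 -0.518  -0.8488]
moment [-0.0652 -0.0346 -0.0336]
gripper_width 0.0131
grasp_force 60.7658
```

View pics/s3.png

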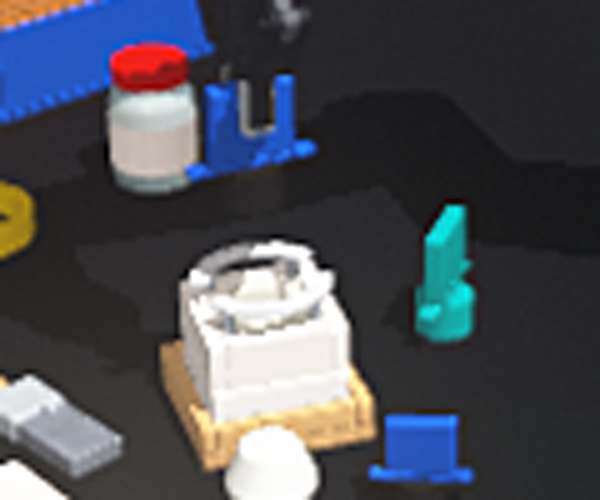

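The stopper is clear at (250,130) and the pot is seated with its ring intact. Carrying it to the saucer.

{"op": "jog_arm", "data": {"deltas": [{"x":0.9,"y":1.3,"z":0,"wx":0,"wy":0,"wz":0,"gripper":1},{"x":2.3,"y":3.4,"z":0,"wx":0,"wy":0,"wz":0,"gripper":1},{"x":4,"y":6,"z":0,"wx":0,"wy":0,"wz":0,"gripper":1},{"x":6,"y":9,"z":0,"wx":0,"wy":0,"wz":0,"gripper":1},{"x":8,"y":12,"z":0,"wx":0,"wy":0,"wz":0,"gripper":1},{"x":10,"y":15,"z":0,"wx":0,"wy":0,"wz":0,"gripper":1},{"x":12,"y":18,"z":0,"wx":0,"wy":0,"wz":0,"gripper":1},{"x":14,"y":21,"z":0,"wx":0,"wy":0,"wz":0,"gripper":1},{"x":15.8,"y":23.8,"z":0,"wx":0,"wy":0,"wz":0,"gripper":1},{"x":17,"y":25.6,"z":0,"wx":0,"wy":0,"wz":0,"gripper":1},{"x":17.8,"y":26.8,"z":0,"wx":0,"wy":0,"wz":0,"gripper":1},{"x":17.8,"y":26.8,"z":0,"wx":0,"wy":0,"wz":0,"gripper":1},{"x":17.8,"y":26.8,"z":0,"wx":0,"wy":0,"wz":0,"gripper":1}]}}

```text
time: 17.93
ee_pos: [0.49, 0.181, 0.1994]
ee_rot: [-3.141, -0.001, 2.899]
contact_force: [1.0, -0.4, -1.4]
gripper_width: 0.0129
grasp_force: 60.7
```

{"op": "jog_arm", "data": {"deltas": [{"x":0,"y":0,"z":3,"wx":0,"wy":0,"wz":0,"gripper":1},{"x":0,"y":0,"z":6,"wx":0,"wy":0,"wz":0,"gripper":1},{"x":0,"y":0,"z":9,"wx":0,"wy":0,"wz":0,"gripper":1},{"x":0,"y":0,"z":11,"wx":0,"wy":0,"wz":0,"gripper":1},{"x":0,"y":0,"z":12.5,"wx":0,"wy":0,"wz":0,"gripper":1},{"x":0,"y":0,"z":13.2,"wx":0,"wy":0,"wz":0,"gripper":1},{"x":0,"y":0,"z":13.5,"wx":0,"wy":0,"wz":0,"gripper":1},{"x":0,"y":0,"z":13.5,"wx":0,"wy":0,"wz":0,"gripper":1},{"x":0,"y":0,"z":13.5,"wx":0,"wy":0,"wz":0,"gripper":1}]}}

```text
time: 18.68
ee_pos: [0.4921, 0.1799, 0.0661]
ee_rot: [3.141, 0.001, 2.895]
contact_force: [-0.3, -0.4, -1.1]
gripper_width: 0.0129
grasp_force: 60.8
```

```bash
python3 st.py
```

```text
time 18.6833
ee_pos [0.4921 0.1799 0.0661]
ee_rot [3.1412e+00 1.2000e-03 2.8952e+00]
contact_force [-0.3418 -0.4478 -1.1365]
moment [ 0.0576 -0.0576  0.0067]
gripper_width 0.0129
grasp_force 60.8446
```

{"op": "jog_arm", "data": {"deltas": [{"x":0,"y":0,"z":0.3,"wx":0,"wy":0,"wz":0,"gripper":1},{"x":0,"y":0,"z":0.5,"wx":0,"wy":0,"wz":0,"gripper":1},{"x":0,"y":0,"z":0.7,"wx":0,"wy":0,"wz":0,"gripper":1},{"x":0,"y":0,"z":0.8,"wx":0,"wy":0,"wz":0,"gripper":1},{"x":0,"y":0,"z":0.8,"wx":0,"wy":0,"wz":0,"gripper":1}]}}

```text
time: 19.1
ee_pos: [0.4916, 0.1802, 0.0576]
ee_rot: [3.141, 0.001, 2.896]
contact_force: [0.2, -0.4, -0.3]
gripper_width: 0.0132
grasp_force: 60.8
```

{"op": "jog_arm", "data": {"deltas": [{"x":0,"y":0,"z":0.1,"wx":0,"wy":0,"wz":0,"gripper":1},{"x":0,"y":0,"z":0.1,"wx":0,"wy":0,"wz":0,"gripper":1}]}}

```text
time: 19.27
ee_pos: [0.4916, 0.1803, 0.0575]
ee_rot: [3.141, 0.001, 2.896]
contact_force: [-2.1, -0.2, 6.2]
gripper_width: 0.0131
grasp_force: 62.0
```

It is in contact at the expected height. Releasing and retreating.

{"op": "jog_arm", "data": {"deltas": [{"x":0,"y":0,"z":-0.05,"wx":0,"wy":0,"wz":0,"gripper":1},{"x":0,"y":0,"z":-0.05,"wx":0,"wy":0,"wz":0,"gripper":1.7},{"x":0,"y":0,"z":-0.05,"wx":0,"wy":0,"wz":0,"gripper":2.5},{"x":0,"y":0,"z":-0.05,"wx":0,"wy":0,"wz":0,"gripper":4},{"x":0,"y":0,"z":-0.05,"wx":0,"wy":0,"wz":0,"gripper":5},{"x":0,"y":0,"z":-0.05,"wx":0,"wy":0,"wz":0,"gripper":5},{"x":0,"y":0,"z":-1,"wx":0,"wy":0,"wz":0,"gripper":5},{"x":0,"y":0,"z":-3,"wx":0,"wy":0,"wz":0,"gripper":5},{"x":0,"y":0,"z":-6,"wx":0,"wy":0,"wz":0,"gripper":5},{"x":0,"y":0,"z":-9,"wx":0,"wy":0,"wz":0,"gripper":5},{"x":0,"y":0,"z":-12,"wx":0,"wy":0,"wz":0,"gripper":5},{"x":0,"y":0,"z":-15,"wx":0,"wy":0,"wz":0,"gripper":5},{"x":0,"y":0,"z":-15,"wx":0,"wy":0,"wz":0,"gripper":5},{"x":0,"y":0,"z":-15,"wx":0,"wy":0,"wz":0,"gripper":5}]}}

```text
time: 20.43
ee_pos: [0.4928, 0.1805, 0.2091]
ee_rot: [3.139, 0.005, 2.896]
contact_force: [0.4, -0.1, -0.5]
gripper_width: 0.05
grasp_force: 0.0
```

```bash
python3 - <<'E'
from h import *
f=grab_frame("scene");c=f["color"][150:350,180:460]
cv2.imwrite("pics/s4.png",cv2.resize(c,None,fx=2.8,fy=2.8,interpolation=cv2.INTER_CUBIC))
E
```

```text
(no output)
```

View pics/s4.png

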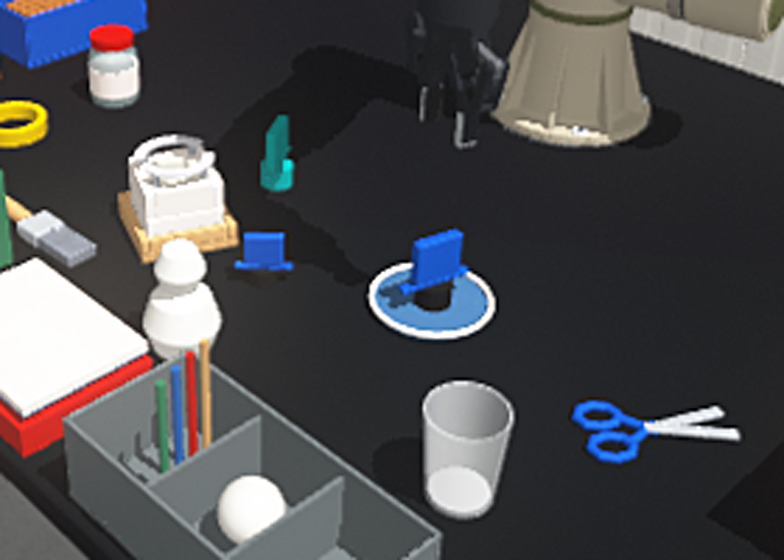

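The stopper stands upright at (436,270) on the saucer. The pot is seated at (178,200), and the other things are where they were.

```bash
python3 -c "
from h import *
print(finish_job())"
```

```text
the job is handed in; nothing more can be done
None
```

The job is handed in: the stopper was twisted free through the ring's gaps and stands upright, plug down, on the blue saucer, with the pot still seated in its caddy, the ring looking unbent and nothing else visibly moved, at about 20 s of the 72 s allowed.

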